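Hang the loaded weighing tray on the spring scale's latched hook

TASK

Weigh the small white parcel that already lies in the aluminium weighing tray: take the tray by its folded wire bail, raise the bail, carry the tray over to the bench spring scale and hang it on the hook by the notch in the middle of the bail, pushing it in past the steel spring latch until the latch has sprung shut above it. Let the scale take the whole weight before you let go, so that the hook neither drops nor springs up when you release it, and never press the hook down to its end stop. Leave the tray hanging level and still with the parcel in it, and leave the other things on the bench where they are.

Things in the scene. Friction and masses are not known exactly. Their poses are not given: they have to be found in the camera images.
- tray: Open aluminium tray, 150 (its x) x 120 (its y) x 42 mm high, walls 3 mm, the white parcel in it. Origin: centre of the underside; z up. A wire bail turns about the tray's y axis, 50 mm above the origin, on ears outside the two long sides (138 mm over the wires). With bail and parcel it weighs 0.3 to 0.85 kg, differing from run to run. It hangs level under the bail.
- bail_notch (a point): Centre of the 8 mm round steel wire at the top of the notch (upward kink) in the middle of the bail, 113 mm from the bail's turning axis. y along the wire (as the tray's y), z away from the turning axis, x square to the bail. The kink is 8 mm high, 13 mm wide at its flat top and 31 mm at its foot; it centres itself on the hook.
- bail (a joint): Angle of the bail about the tray's y axis (rad): 0 upright, positive folded towards the tray's +x end; stops at 1.38 either way, nearly free of friction. It starts folded down on the + side. Folded, the wire lies about 70 mm above the bench and 40 mm beyond the tray's end.
- scale: Grey spring scale, fixed: base plate 190 x 150 x 20 mm, column 66 x 78 mm and 322 mm high, round dial of 116 mm on its front, which faces the scale's -x. Origin: under the column's centre; z up. The hook arm comes out of the front and sinks under load. From the middle of the throat it is 119 mm back to the column and 106 mm to the dial's face (up to 213 mm high).
- hook_seat (a point): Where the wire's centre lies when seated in the bottom of the hook; 250 mm above the bench unloaded, sinks with the hook. Axes as the scale's: x to the column, y across the hook. The yellow hook is a 10 mm bar bent in the x-z plane; throat 30 mm wide (x -15 to +15 mm), open upwards; on the +x side the bar rises and leads back to the column 37 to 47 mm above the seat.
- hook_tip (a point): Top of the hook's free tip: 29 mm from the seat in the scale's -x and 51 mm above it; the tip leans outwards there. Come from this side, the wire across the throat and above the tip, so that the hook passes between the bail's two legs, until the notch is over the middle of the throat; then straight down.
- hook_latch (a joint): Angle of the steel latch (rad): 0 shut, across the throat about 35 mm above the seat; swings down and inwards to 1.45. A spring of 0.03 to 0.06 Nm shuts it. Wire pushed straight down within 8 mm of the throat's middle swings it down (1 to 4 N) and passes; it springs shut when the wire is within a few mm of the seat.
- scale_arm (a joint): How far the hook has sunk (m): 0 unloaded, growing downwards, end stop at 0.050. Spring 220 N/m (0.2 N preload) with an oil damper of 22 N s/m: 0.3 to 0.85 kg sink it by 13 to 37 mm; it settles in about half a second. Let go with more than about 0.7 N still unbalanced, it jumps.
- parcel: Small white cardboard parcel 123 x 94 x 36 mm lying flat in the tray; origin: centre of its underside.
- tape_measure: Yellow tape measure 81 x 92 x 31 mm, bystander.
- tape_gun: Black and red hand tape gun with brown tape, 129 x 274 x 56 mm, bystander.
- parcel_brown: Brown cardboard parcel 108 x 151 x 41 mm, bystander.
- terminal: Black handheld terminal 172 x 131 x 24 mm, bystander.
- screwdriver: Screwdriver with an orange handle, 189 x 108 x 27 mm, bystander.
- bail_grip_left (a point): A place to grip the bail: centre of the wire on the straight piece on the tray's +y side of the notch, 33 mm along y from the notch and 8 mm nearer the turning axis (105 mm from it). Axes as bail_notch; fingers close along x. The straight piece runs from 16 to 50 mm from the notch. Gripped here, 16 mm fingers hang down clear beside the hook.
- bail_grip_right (a point): A place to grip the bail: centre of the wire on the straight piece on the tray's -y side of the notch, 33 mm along y from the notch and 8 mm nearer the turning axis (105 mm from it). Axes as bail_notch; fingers close along x. The straight piece runs from 16 to 50 mm from the notch. Gripped here, 16 mm fingers hang down clear beside the hook.
There are look-alikes about, which are no part of the job. Leave any purple look-alike of the parcel alone.

How it is judged:
By the outcome, as a careful person would: the job done as asked, in the order asked, and still so for the second after the job is handed in, with the robot touching nothing.
It also fails if it takes over 69 s, if anything falls off the work surface, if the arm or the gripper's body presses on something with over 40 N, if the wrist force passes 120 N, or if a joint passes its speed limit or range.

ROBOT

A 6-joint arm with a two-finger parallel gripper is mounted at the origin on a cart in front of the work surface, level with it; the furniture and walls round the work are solid. World frame = base frame: x ahead of the robot, y to its left, z up, the work surface at z = 0. Lengths are in m, angles in rad, forces in N, time in s.
With the tool pointing down it reaches from about 0.375 to 0.9 m from the base axis. Payload 3.1 kg.
Tool frame: the origin (TCP) lies at the very end of the fingers, on their centre line; the grasp point (between the pads) lies 19 mm behind it (bot.tcp_to_grasp is the distance from the TCP to the grasp point, in m); z points along the fingers, y is the line along which they close (so a half turn about z gives the same grasp; the last joint's range is limited). The gripper opens to 85 mm and grips with 20 to 120 N. Pads are 22 mm wide; open, the fingers measure 114 mm over their backs; the gripper's body (76 mm by 85 mm) begins 54 mm behind the grasp point. The pads swing forward as they close: fully open they stand 13 mm farther back than shut.
Start: joints at [-1.288, 0.527, 1.433, -0, 1.181, -0.178], TCP at [0.278, -0.56, 0.231] pointing down, gripper open.
Joint ranges: [-3.08, 3.08], [-0.75, 2.2], [0.22, 2.44], [-1.43, 4.57], [0, 2.65], [-2.85, 2.85]. Speed limits (rad/s): [2.79, 2.79, 3.14, 3.14, 3.14, 3.14].

INTERFACE

Orientations are given as a rotation vector (axis times angle).
In Python, from bench import read_state, snapshot, camera_params, workorder, bot gives the robot as it stands.
- The arm moves only by the shell command python3 -m creep 'ROWS' [OPENING]. ROWS is JSON, a list of rows, each a list of 6 numbers: the shift along the tool's x, y, z scaled (see below), then the turn, a rotation vector about the tool's x, y, z scaled (see below). A call has 1 to 20 rows; each row shifts and turns the commanded pose from where the row before left it, along the tool's axes as they then stand; what a row does not reach is not made up. The controller multiplies each number of a shift by 30 cm and each number of a turn by pi/4 rad. A row lasts 1/8 s, in which the tool goes at most 62.5 mm and 10.7 degrees, less where a joint would pass 70% of its speed; a pose out of reach is approached as far as the arm can. A call with a number of a shift or a turn outside -1 to 1 is refused whole. A call with a gripper value outside its range is refused whole. OPENING is the opening, from 0 (shut) to 1 (fully open), set as the call begins (- or left out, the last holds). The fingers move at their own pace and stop on an object; the grip force is fixed at half the most. Time passes only in rows, so rows that do not move let the fingers close. It gives the time, the measured TCP pose, the force, the opening and the grip force at its end, in the units of the state.
- read_state(): the state, without advancing time (a new reading comes with each control period).
- snapshot(name): name is "scene" or "side" or "wrist"; returns the picture (400x640x3 uint8, blue, green, red); there is no depth.
- camera_params(name): a dict with "fx", "fy", "cx", "cy" (pixels), "R" (3x3) and "t" (3): a world point X has camera coordinates R X + t. Camera axes: x right, y down, z forward; pixel columns grow to the right and rows downward; lengths in m; the calibration is good to about 2 mm. The wrist camera is an equidistant fisheye: a pixel r from the principal point sees the ray r / f radians off the axis. A picture is of the moment at which its call begins: read the wrist's pose just before it. camera_params takes no time and is no camera call; for the wrist camera it gives the pose at the moment of the call.
- workorder.close_job(): hands the job in; it is judged then, once.
The state is a dict: "time_s": time; "joints": joint angles; "qvel": joint speeds; "tau": joint torques, N m; "ee_pos": TCP position; "orientation": TCP orientation; "contact_force": force on the tool from outside, world axes, zero at the start; "torque": the same for the moment, N m; "gripper_width": opening from 0.0 (shut) to 1.0 (fully open); "gripper_force": force on a finger pad.
Only numpy, scipy, OpenCV 4.12 (cv2) and the standard library are available. Lean on these libraries where they do the work, as an engineer would, in place of code of your own. Each camera call takes 0.05 s, during which the arm holds its last target. There are 200 camera calls.

## Working session

There is one attempt and no reset: what is moved stays moved. The work goes in short steps, Python scripts to look and compute and a shell command to move; the robot and the scene stay as the last step left them, time stands still between calls to the robot, and variables do not carry over. Pictures are saved under pics/ and viewed, at most 10 in all, crops included, and the job is handed in when it is done.

```bash
mkdir -p pics; ls; python3 - <<'E'
from bench import *
import cv2
s=read_state();print({k:s[k] for k in('time_s','ee_pos','orientation','contact_force','gripper_width')})
for n in('scene','side'):
    cv2.imwrite(f'pics/{n}0.png',snapshot(n));c=camera_params(n);print(n,c)
E
```

```text
pics
{'time_s': 0.0, 'ee_pos': array([ 0.27772938, -0.55910786,  0.23034562]), 'orientation': array([-3.05650175e+00, -7.16913695e-01,  1.74390356e-04]), 'contact_force': array([-0.65753769,  0.59506213, -0.63625359]), 'gripper_width': 0.9974500750303926}
scene {'fx': 504.49683147793485, 'fy': 504.49683147793485, 'cx': 317.7457781693224, 'cy': 193.197660026107, 'R': array([[ 0.5562724 , -0.8309752 ,  0.00642146],
       [-0.4327045 , -0.29624143, -0.85147392],
       [ 0.70945601,  0.47087285, -0.52435764]]), 't': array([-0.35618923,  0.41384655,  1.29615261])}
side {'fx': 472.1237290788065, 'fy': 472.1237290788065, 'cx': 313.32884523633163, 'cy': 197.14352495411472, 'R': array([[-0.89054849, -0.45480242,  0.0088403 ],
       [-0.20012013,  0.37425483, -0.90547515],
       [ 0.40850377, -0.80813865, -0.42430719]]), 't': array([0.51249867, 0.27270899, 1.29740649])}
```

View pics/scene0.png

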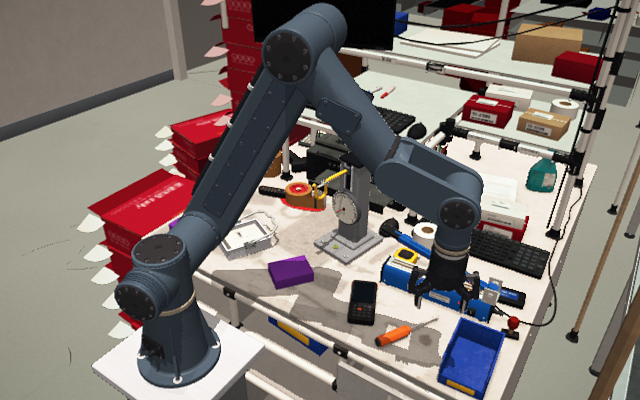

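View pics/side0.png

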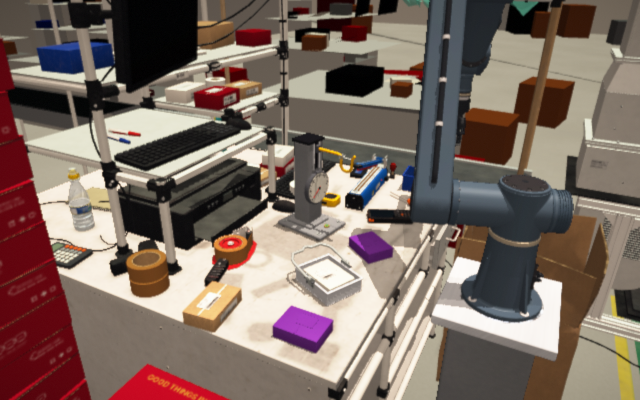

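```bash
python3 - <<'E'
import cv2
import numpy as np
a=cv2.imread('pics/scene0.png')[160:260,205:385];b=cv2.imread('pics/side0.png')[125:305,270:375]
cv2.imwrite('pics/c1.png',cv2.resize(a,None,fx=4.4,fy=4.4,interpolation=2))
b1=cv2.resize(b[:85],None,fx=6,fy=6,interpolation=2);b2=cv2.resize(b[100:],None,fx=6,fy=6,interpolation=2)
cv2.imwrite('pics/c2.png',np.vstack([cv2.resize(b[10:60],None,fx=5.8,fy=5.8,interpolation=2),cv2.resize(b[115:167],None,fx=5.8,fy=5.8,interpolation=2)]))
E
```

```text
(no output)
```

View pics/c1.png

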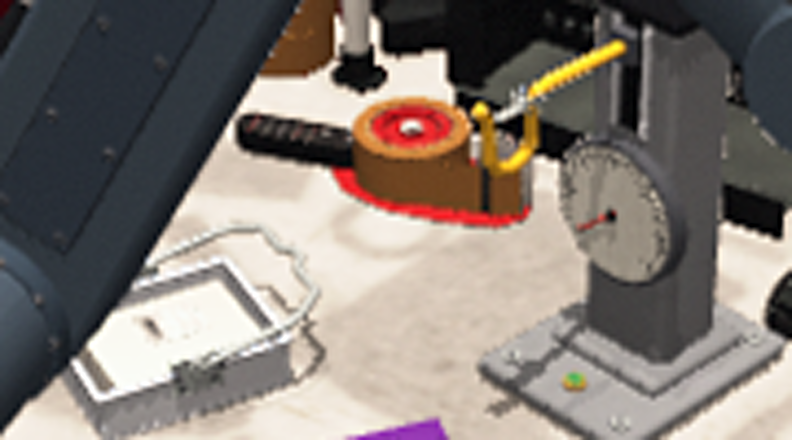

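View pics/c2.png

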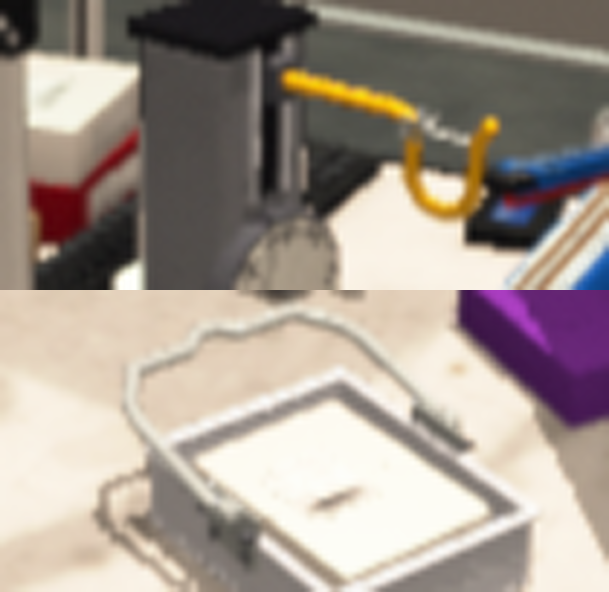

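```bash
cat > h.py <<'E'
import numpy as np, cv2
from bench import *
def ray(n,p,c=None):
    c=c or camera_params(n); x=(p[0]-c['cx'])/c['fx'];y=(p[1]-c['cy'])/c['fy']
    if n=='wrist':
        r=np.hypot(x,y); d=np.array([np.sin(r)*x/max(r,1e-9),np.sin(r)*y/max(r,1e-9),np.cos(r)])
    else: d=np.array([x,y,1.])
    R=np.array(c['R']);d=R.T@d
    return -R.T@np.array(c['t']),d/np.linalg.norm(d)
def tri(*rays):
    A=sum(np.eye(3)-np.outer(d,d) for o,d in rays);b=sum((np.eye(3)-np.outer(d,d))@o for o,d in rays)
    X=np.linalg.solve(A,b);return X.round(4),[round(float(np.linalg.norm(np.cross(X-o,d)))*1e3,1) for o,d in rays]
def plane(r,z): o,d=r;return (o+d*(z-o[2])/d[2]).round(4)
S=lambda x,y:ray('scene',(x/4.4+204.6,y/4.4+159.6))
T=lambda x,y:ray('side',(x/5.8+269.6,y/5.8+134.6) if y<290 else (x/5.8+269.6,(y-290)/5.8+239.6))
E
python3 - <<'E'
from h import *
print('cams',ray('scene',(0,0))[0],ray('side',(0,0))[0])
for n,a,b in [('tip',(480,107),(490,123)),('bot',(507,166),(447,208)),('arm',(622,45),(290,78)),('bend',(535,92),(408,112)),('dialc',(612,215),(0,0)),
 ('cornerA',(220,262),(340,375)),('cA2',(220,262),(155,450)),('near ear',(200,375),(230,520)),('near ear2',(200,375),(440,425)),('cornbail',(315,290),(330,320))]:
    print(n,tri(S(*a),T(*b)))
for p in [(340,372),(535,512),(345,585),(152,450)]: print('side rim',plane(T(*p),.042))
for p in [(220,262),(290,343),(100,400)]: print('scene rim',plane(S(*p),.042))
for p in [(195,330),(215,322),(250,325),(130,370),(300,312),(345,325)]: print('side bail',plane(T(*p),.07))
for p in [(265,230),(285,258),(303,265),(315,290),(300,318)]: print('scene bail',plane(S(*p),.07))
for p in [(482,365),(625,435),(783,350)]: print('scene base',plane(S(*p),.02))
E
```

```text
cams [-0.54235175 -0.78370898  1.03431433] [-0.01901597  1.17950731  0.79289948]
tip (array([ 0.4846, -0.0871,  0.2991]), [2.0, 2.0])
bot (array([ 0.509 , -0.0927,  0.2439]), [1.4, 1.4])
arm (array([ 0.616 , -0.1157,  0.2937]), [2.2, 2.2])
bend (array([ 0.5353, -0.0977,  0.2915]), [0.2, 0.2])
dialc (array([ 0.7139, -0.0888,  0.2268]), [116.0, 116.0])
cornerA (array([0.4659, 0.1398, 0.0886]), [12.5, 12.5])
cA2 (array([0.5329, 0.1911, 0.0429]), [0.5, 0.5])
near ear (array([ 0.491 ,  0.1691, -0.0142]), [16.1, 16.1])
near ear2 (array([0.4148, 0.1096, 0.0443]), [1.7, 1.7])
cornbail (array([0.4996, 0.0752, 0.0729]), [9.0, 9.0])
side rim [0.4835 0.0831 0.042 ]
side rim [0.3482 0.1525 0.042 ]
side rim [0.4034 0.2464 0.042 ]
side rim [0.5343 0.1911 0.042 ]
scene rim [0.5348 0.1924 0.042 ]
scene rim [0.4822 0.0809 0.042 ]
scene rim [0.3517 0.1511 0.042 ]
side bail [0.5472 0.1222 0.07  ]
side bail [0.5419 0.1105 0.07  ]
side bail [0.5248 0.1048 0.07  ]
side bail [0.5577 0.171  0.07  ]
side bail [0.5079 0.0812 0.07  ]
side bail [0.4819 0.0821 0.07  ]
scene bail [0.558  0.1642 0.07  ]
scene bail [0.5366 0.1272 0.07  ]
scene bail [0.5369 0.1101 0.07  ]
scene bail [0.516  0.0823 0.07  ]
scene bail [0.4816 0.0695 0.07  ]
scene base [ 0.5645 -0.0363  0.02  ]
scene base [ 0.5539 -0.168   0.02  ]
scene base [ 0.7089 -0.2148  0.02  ]
```

```bash
cat >> h.py <<'E'
from scipy.spatial.transform import Rotation as Ro
def toolR(yaw,th,ph):
    "tool with x along frame y, y along frame x; th: leaned out to +x, ph: leaned out to +y (deg)"
    c=np.cos;s=np.sin;th,ph=np.radians([th,ph])
    y=np.array([c(th),0,-s(th)]);b=np.array([s(th),0,c(th)])
    z=-(b*c(ph)+np.array([0,s(ph),0])); x=np.cross(y,z)
    return Ro.from_euler('z',yaw,degrees=True).as_matrix()@np.stack([x,y,z],1)
def plan(path,p0=None,R0=None):
    "path: list of (pos,R,n). prints n equal rows per leg in controller units"
    s=read_state(); p0=np.array(s['ee_pos']) if p0 is None else p0
    R0=Ro.from_rotvec(s['orientation']).as_matrix() if R0 is None else R0
    for p,R,n in path:
        rv=Ro.from_matrix(R0.T@R).as_rotvec()/n; d=(np.array(p)-p0)/n
        Rk=Ro.from_matrix(R0); rows=[]
        for k in range(n):
            rows.append(np.r_[Rk.inv().apply(d)/.3,rv/(np.pi/4)]);Rk=Rk*Ro.from_rotvec(rv)
        print(n,'step mm',round(np.linalg.norm(d)*1e3,1),'deg',round(np.degrees(np.linalg.norm(rv)),1))
        if np.linalg.norm(rv)<1e-3 : rows=rows[:1]
        for r in rows: print('  ',np.round(r,3).tolist())
        p0,R0=np.array(p),R
E
python3 - <<'E'
from h import *
s=read_state();R0=Ro.from_rotvec(s['orientation']).as_matrix()
plan([([.278,-.559,.42],R0,4),([.40,.0,.42],toolR(-26,0,0),11),([.46,.15,.36],toolR(-26,0,0),3)])
c=camera_params('wrist');print(c['fx'],c['cx'],c['cy']);print('cam in tool',R0.T@(ray('wrist',(0,0))[0]-s['ee_pos']),'axis',R0.T@np.array(c['R'])[2])
E
```

```text
4 step mm 47.4 deg 0.0
   [0.0, -0.0, -0.158, 0.0, 0.0, 0.0]
11 step mm 52.0 deg 3.4
   [0.108, -0.135, 0.0, -0.0, -0.0, -0.076]
   [0.116, -0.129, 0.0, -0.0, -0.0, -0.076]
   [0.124, -0.121, 0.0, -0.0, -0.0, -0.076]
   [0.131, -0.114, 0.0, -0.0, -0.0, -0.076]
   [0.137, -0.106, 0.0, -0.0, -0.0, -0.076]
   [0.143, -0.097, 0.0, -0.0, -0.0, -0.076]
   [0.149, -0.089, 0.0, -0.0, -0.0, -0.076]
   [0.154, -0.08, 0.0, -0.0, -0.0, -0.076]
   [0.158, -0.07, 0.0, -0.0, -0.0, -0.076]
   [0.162, -0.061, 0.0, -0.0, -0.0, -0.076]
   [0.166, -0.051, 0.0, -0.0, -0.0, -0.076]
3 step mm 57.4 deg 0.0
   [0.179, -0.013, 0.067, 0.0, 0.0, 0.0]
309.70691628693146 325.7101088040921 198.58042075986876
cam in tool [ 0.07887859  0.00073416 -0.14368204] axis [-3.09438380e-01 -8.08461142e-04  9.50919153e-01]
```

```bash
python3 -m creep '[[0,0,-0.158,0,0,0],[0,0,-0.158,0,0,0],[0,0,-0.158,0,0,0],[0,0,-0.158,0,0,0],[0.108,-0.135,0,0,0,-0.076],[0.116,-0.129,0,0,0,-0.076],[0.124,-0.121,0,0,0,-0.076],[0.131,-0.114,0,0,0,-0.076],[0.137,-0.106,0,0,0,-0.076],[0.143,-0.097,0,0,0,-0.076],[0.149,-0.089,0,0,0,-0.076],[0.154,-0.08,0,0,0,-0.076],[0.158,-0.07,0,0,0,-0.076],[0.162,-0.061,0,0,0,-0.076],[0.166,-0.051,0,0,0,-0.076],[0.179,-0.013,0.067,0,0,0],[0.179,-0.013,0.067,0,0,0],[0.179,-0.013,0.067,0,0,0],[0,0,0,0,0,0],[0,0,0,0,0,0]]' 0.5
python3 - <<'E'
from h import *
s=read_state();print(s['time_s'],s['ee_pos'],Ro.from_rotvec(s['orientation']).as_matrix().round(3).tolist(),s['joints'])
import pickle
c=camera_params('wrist');im=snapshot('wrist');pickle.dump(c,open('w1.pkl','wb'));cv2.imwrite('pics/w1.png',im)
for n in('scene','side'):cv2.imwrite(f'pics/{n}1.png',snapshot(n))
E
```

```text
time_s: 2.6
ee_pos: [0.4591, 0.1486, 0.3603]
orientation: [-2.663, -1.666, 0.002]
contact_force: [-1.1, -0.3, 0.5]
gripper_width: 0.499
gripper_force: 0.0
2.6 [0.45907443 0.14863191 0.36033122] [[0.437, 0.899, -0.001], [0.899, -0.437, -0.001], [-0.001, -0.001, -1.0]] [ 8.14225597e-02  1.90612978e-01  1.59372778e+00 -6.83479062e-04
  1.35854294e+00  5.34276349e-01]
```

View pics/w1.png

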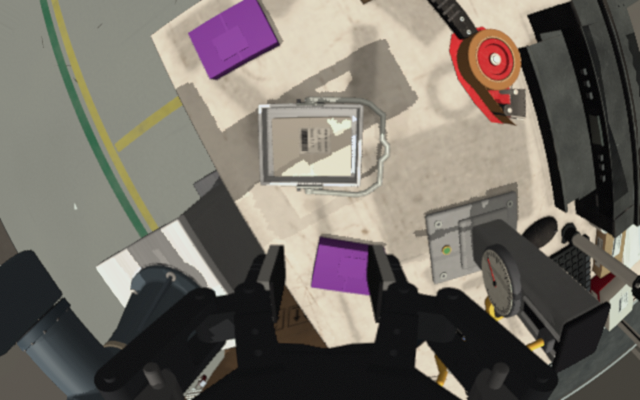

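```bash
python3 - <<'E'
from h import *
import pickle
c=pickle.load(open('w1.pkl','rb'));W=lambda x,y:ray('wrist',(x,y),c)
for p in [(262,105),(361,107),(362,186),(261,183)]: print('rim',plane(W(*p),.042))
for p in [(382,115),(381,135),(387,141),(388,152),(382,160),(380,186)]: print('bail',plane(W(*p),.07))
for p in [(426,213),(434,283),(517,183)]: print('base',plane(W(*p),.02))
print('bail +y corner',tri(S(262,230),T(132,372),W(382,114)))
print('notch',tri(S(305,266),W(388,152)),tri(S(296,262),T(205,328),W(388,146)))
im=cv2.imread('pics/w1.png')[90:200,250:400];cv2.imwrite('pics/w1c.png',cv2.resize(im,None,fx=5,fy=5,interpolation=2))
E
```

```text
rim [0.4062 0.2573 0.042 ]
rim [0.5365 0.189  0.042 ]
rim [0.4872 0.0777 0.042 ]
rim [0.3474 0.1514 0.042 ]
bail [0.5561 0.1683 0.07  ]
bail [0.5431 0.1429 0.07  ]
bail [0.5475 0.1314 0.07  ]
bail [0.5424 0.1162 0.07  ]
bail [0.5298 0.1092 0.07  ]
bail [0.5117 0.0747 0.07  ]
base [ 0.5688 -0.0221  0.02  ]
base [ 0.5379 -0.1699  0.02  ]
base [ 0.7567 -0.0505  0.02  ]
bail +y corner (array([0.5579, 0.1687, 0.0677]), [1.2, 0.2, 1.1])
notch (array([0.5436, 0.1143, 0.0634]), [0.5, 0.5]) (array([0.5437, 0.1213, 0.0681]), [3.0, 3.4, 3.5])
```

View pics/w1c.png

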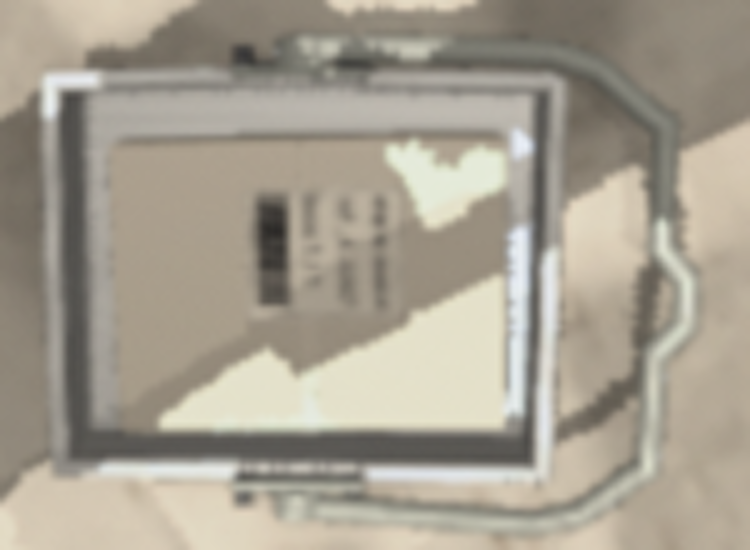

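```bash
python3 - <<'E'
from h import *
import pickle
c=pickle.load(open('w1.pkl','rb'));W=lambda x,y:ray('wrist',(x/5+249.6,y/5+89.6),c)
for n,p in dict(L0=(667,130),L1=(660,228),k0=(687,275),k=(688,293),k1=(685,315),R1=(650,358),R0=(646,465),earL=(300,50),earR=(300,505)).items(): print(n,plane(W(*p),.05 if n[0]=='e' else .068 if n[0]!='k' else .07))
E
```

```text
L0 [0.5574 0.1667 0.068 ]
L1 [0.544 0.142 0.068]
k0 [0.5454 0.1267 0.07  ]
k [0.5436 0.1218 0.07  ]
k1 [0.5402 0.1163 0.07  ]
R1 [0.526  0.1086 0.068 ]
R0 [0.5122 0.0796 0.068 ]
earL [0.4734 0.2314 0.05  ]
earR [0.412  0.1086 0.05  ]
```

```bash
python3 - <<'E'
from h import *
P=np.array([.551,.1545,.069]);R=toolR(-27,45,10);z=R[:,2];pre=P-.08*z;print(pre)
plan([(pre,R,8),(P+.012*z,R,5)])
E
```

```text
[0.60694398 0.14158631 0.12470914]
8 step mm 34.9 deg 5.8
   [0.025, 0.056, 0.099, 0.125, -0.025, -0.009]
   [0.026, 0.066, 0.092, 0.125, -0.025, -0.009]
   [0.027, 0.075, 0.085, 0.125, -0.025, -0.009]
   [0.029, 0.083, 0.076, 0.125, -0.025, -0.009]
   [0.029, 0.09, 0.067, 0.125, -0.025, -0.009]
   [0.03, 0.096, 0.058, 0.125, -0.025, -0.009]
   [0.03, 0.102, 0.047, 0.125, -0.025, -0.009]
   [0.031, 0.106, 0.036, 0.125, -0.025, -0.009]
5 step mm 18.4 deg 0.0
   [-0.0, -0.0, 0.061, 0.0, 0.0, 0.0]
```

```bash
python3 -m creep '[[0.025,0.056,0.099,0.125,-0.025,-0.009],[0.026,0.066,0.092,0.125,-0.025,-0.009],[0.027,0.075,0.085,0.125,-0.025,-0.009],[0.029,0.083,0.076,0.125,-0.025,-0.009],[0.029,0.09,0.067,0.125,-0.025,-0.009],[0.03,0.096,0.058,0.125,-0.025,-0.009],[0.03,0.102,0.047,0.125,-0.025,-0.009],[0.031,0.106,0.036,0.125,-0.025,-0.009],[0,0,0,0,0,0],[0,0,0,0,0,0]]' 0.45
python3 - <<'E'
from h import *
import pickle
P=np.array([.551,.1545,.069]);R=toolR(-27,45,10);z=R[:,2]
print(read_state()['joints'])
c=camera_params('wrist');im=snapshot('wrist');pickle.dump(c,open('w2.pkl','wb'));cv2.imwrite('pics/w2.png',im)
plan([(P+.012*z,R,5)])
E
```

```text
time_s: 4.0
ee_pos: [0.6073, 0.1424, 0.1252]
orientation: [-2.051, -1.367, 0.714]
contact_force: [0.2, 0.6, 0.1]
gripper_width: 0.453
gripper_force: 0.0
[-0.02049533  1.00459851  0.96633833  0.1599852   1.95519412  0.37300679]
5 step mm 18.8 deg 0.1
   [-0.001, 0.001, 0.063, 0.001, -0.0, 0.001]
   [-0.001, 0.001, 0.063, 0.001, -0.0, 0.001]
   [-0.001, 0.001, 0.063, 0.001, -0.0, 0.001]
   [-0.001, 0.001, 0.063, 0.001, -0.0, 0.001]
   [-0.001, 0.001, 0.063, 0.001, -0.0, 0.001]
```

View pics/w2.png

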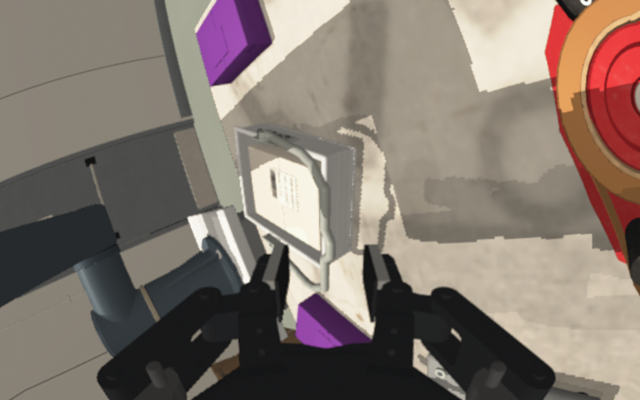

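```bash
python3 - <<'E'
from h import *
import pickle
c=pickle.load(open('w2.pkl','rb'))
def pr(X):
    v=np.array(c['R'])@np.array(X)+c['t'];r=np.hypot(v[0],v[1]);a=np.arctan2(r,v[2])*c['fx'];return int(round(c['cx']+a*v[0]/r)),int(round(c['cy']+a*v[1]/r))
im=cv2.imread('pics/w2.png');x0,y0=225,110
b=cv2.resize(im[y0:y0+150,x0:x0+160],None,fx=4,fy=4,interpolation=2)
C=np.array([.4435,.1695]);u=np.array([.891,-.454]);v=np.array([.454,.891])
for d,y,h in[(.111,0,.0714),(.103,.016,.07),(.103,.036,.07),(.103,.05,.07),(.103,-.016,.07),(.103,-.05,.07)]:
    q=pr([*(C+u*d+v*y),h]);cv2.circle(b,(int((q[0]-x0)*4+2),int((q[1]-y0)*4+2)),3,(0,0,255),-1)
cv2.imwrite('pics/w2c.png',b)
E
```

```text
(no output)
```

View pics/w2c.png

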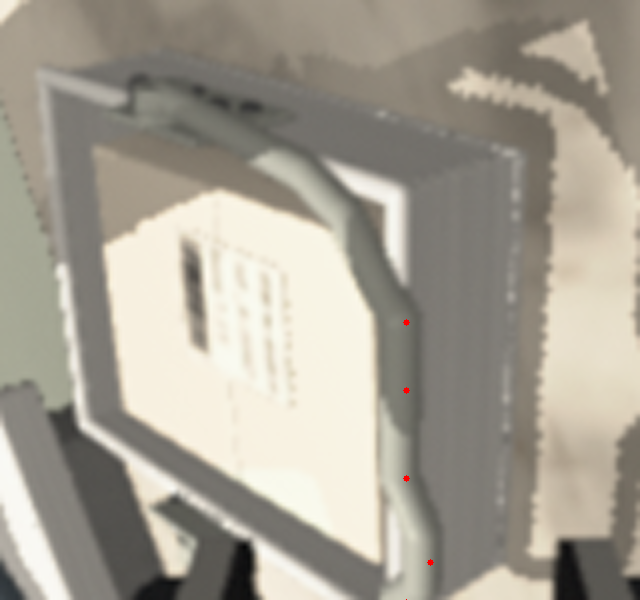

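The projected grip points lie on the wire (zoomed crop, about 1 mm off), so I'm going in to grip.

```bash
python3 -m creep '[[-0.001,0,0.063,0,0,0],[-0.001,0,0.063,0,0,0],[-0.001,0,0.063,0,0,0],[-0.001,0,0.063,0,0,0],[-0.001,0,0.06,0,0,0],[0,0,0,0,0,0]]'
python3 -m creep '[[0,0,0,0,0,0],[0,0,0,0,0,0],[0,0,0,0,0,0],[0,0,0,0,0,0],[0,0,0,0,0,0]]' 0
python3 - <<'E'
from h import *
R=toolR(-27,45,10);s=read_state();print('wire at',s['ee_pos']-.012*R[:,2])
# arc: rotate about bail axis by 45 deg in 8 rows
C=np.array([.4435,.1695,.05]);ax=np.array([.454,.891,0])
p,Rm=np.array(s['ee_pos']),Ro.from_rotvec(s['orientation']).as_matrix();path=[]
for k in range(1,10):
    q=Ro.from_rotvec(-ax*np.radians(5*k));path.append((C+q.apply(p-C),q.as_matrix()@Rm,1))
plan(path)
E
```

```text
time_s: 4.8
ee_pos: [0.541, 0.1573, 0.0624]
orientation: [-2.052, -1.371, 0.713]
contact_force: [0.2, -0.4, 0.8]
gripper_width: 0.451
gripper_force: 0.0
time_s: 5.42
ee_pos: [0.542, 0.1572, 0.0615]
orientation: [-2.05, -1.368, 0.714]
contact_force: [0.4, 0.5, 7.6]
gripper_width: 0.063
gripper_force: 58.7
wire at [0.55043743 0.15524102 0.06982656]
1 step mm 8.2 deg 5.0
   [-0.003, -0.022, -0.016, -0.109, -0.001, 0.019]
1 step mm 8.2 deg 5.0
   [-0.003, -0.022, -0.016, -0.109, -0.001, 0.019]
1 step mm 8.2 deg 5.0
   [-0.003, -0.022, -0.016, -0.109, -0.001, 0.019]
1 step mm 8.2 deg 5.0
   [-0.003, -0.022, -0.016, -0.109, -0.001, 0.019]
1 step mm 8.2 deg 5.0
   [-0.003, -0.022, -0.016, -0.109, -0.001, 0.019]
1 step mm 8.2 deg 5.0
   [-0.003, -0.022, -0.016, -0.109, -0.001, 0.019]
1 step mm 8.2 deg 5.0
   [-0.003, -0.022, -0.016, -0.109, -0.001, 0.019]
1 step mm 8.2 deg 5.0
   [-0.003, -0.022, -0.016, -0.109, -0.001, 0.019]
1 step mm 8.2 deg 5.0
   [-0.003, -0.022, -0.016, -0.109, -0.001, 0.019]
```

```bash
python3 -m creep '[[-0.003,-0.022,-0.016,-0.109,-0.001,0.019],[-0.003,-0.022,-0.016,-0.109,-0.001,0.019],[-0.003,-0.022,-0.016,-0.109,-0.001,0.019]]'
python3 -m creep '[[-0.003,-0.022,-0.016,-0.109,-0.001,0.019],[-0.003,-0.022,-0.016,-0.109,-0.001,0.019],[-0.003,-0.022,-0.016,-0.109,-0.001,0.019],[-0.003,-0.022,-0.016,-0.109,-0.001,0.019],[-0.003,-0.022,-0.016,-0.109,-0.001,0.019],[-0.003,-0.022,-0.016,-0.109,-0.001,0.019],[0,0,0,0,0,0]]'
python3 - <<'E'
from h import *
s=read_state();print(Ro.from_rotvec(s['orientation']).as_matrix().round(3))
cv2.imwrite('pics/side2.png',snapshot('side'))
C=np.array([.4435,.1695,.05]);R=Ro.from_rotvec(s['orientation']).as_matrix();w=s['ee_pos']-.012*R[:,2]-C;u=np.array([.891,-.454,0])
print('wire in bail plane',w@u,w[2],np.hypot(w@u,w[2]),np.degrees(np.arctan2(w@u,w[2])))
E
```

```text
time_s: 5.8
ee_pos: [0.5374, 0.1592, 0.0836]
orientation: [-2.289, -1.486, 0.581]
contact_force: [0.6, 0.9, -1.1]
gripper_width: 0.063
gripper_force: 59.1
time_s: 6.68
ee_pos: [0.5106, 0.1728, 0.1241]
orientation: [2.587, 1.603, -0.229]
contact_force: [0.0, -0.2, 1.1]
gripper_width: 0.062
gripper_force: 59.3
[[ 0.438  0.895 -0.08 ]
 [ 0.882 -0.445 -0.155]
 [-0.174 -0.003 -0.985]]
wire in bail plane 0.05832591014990201 0.0858841856385787 0.10381717168954417 34.181320743310586
```

```bash
python3 -m creep '[[0,0,0.02,0,0,0],[0,0,0,0,0,0],[0,0,0,0,0,0]]' 0.16
python3 - <<'E'
from h import *
s=read_state();R=toolR(-27,0,10);C=np.array([.4435,.1695,.05]);u=np.array([.891,-.454,0]);v=np.array([.454,.891,0])
W=lambda t,d:C+.105*(np.sin(np.radians(t))*u+np.array([0,0,np.cos(np.radians(t))]))+.036*v+d*R[:,2]
plan([(W(t,.018),R,1) for t in (29,24,19,14,9,4,0)]+[(W(0,.012),R,1)])
E
```

```text
time_s: 7.1
ee_pos: [0.5097, 0.1703, 0.1158]
orientation: [2.589, 1.6, -0.237]
contact_force: [0.2, 0.1, 0.8]
gripper_width: 0.158
gripper_force: 0.1
1 step mm 11.5 deg 0.6
   [0.002, -0.026, -0.028, -0.006, 0.005, 0.01]
1 step mm 9.2 deg 0.0
   [-0.002, -0.027, -0.013, 0.0, 0.0, 0.0]
1 step mm 9.2 deg 0.0
   [-0.002, -0.028, -0.011, 0.0, 0.0, 0.0]
1 step mm 9.2 deg 0.0
   [-0.002, -0.029, -0.009, 0.0, 0.0, 0.0]
1 step mm 9.2 deg 0.0
   [-0.001, -0.03, -0.006, 0.0, 0.0, 0.0]
1 step mm 9.2 deg 0.0
   [-0.001, -0.03, -0.003, 0.0, 0.0, 0.0]
1 step mm 7.3 deg 0.0
   [-0.0, -0.024, -0.001, 0.0, 0.0, 0.0]
1 step mm 6.0 deg 0.0
   [0.0, -0.0, -0.02, 0.0, 0.0, 0.0]
```

```bash
python3 -m creep '[[0.002,-0.026,-0.02,-0.006,0.005,0.01],[-0.002,-0.027,-0.015,0,0,0],[-0.002,-0.028,-0.014,0,0,0],[-0.002,-0.029,-0.01,0,0,0],[-0.001,-0.03,-0.007,0,0,0],[-0.001,-0.03,-0.003,0,0,0],[0,-0.024,-0.001,0,0,0],[0,0,-0.02,0,0,0],[0,0,0,0,0,0]]'
python3 -m creep '[[0,0,0,0,0,0],[0,0,0,0,0,0],[0,0,0,0,0,0]]' 0
python3 - <<'E'
from h import *
cv2.imwrite('pics/side3.png',snapshot('side'));cv2.imwrite('pics/scene3.png',snapshot('scene'))
a=cv2.imread('pics/side3.png')[110:310,240:400];b=cv2.imread('pics/scene3.png')[110:310,180:380]
cv2.imwrite('pics/m3.png',cv2.resize(np.hstack([a,b]),None,fx=2.2,fy=2.2,interpolation=2))
s=read_state();R=Ro.from_rotvec(s['orientation']).as_matrix();w=s['ee_pos']-.012*R[:,2]-np.array([.4435,.1695,.05]);print(w@[.891,-.454,0],w@[.454,.891,0],w[2])
E
```

```text
time_s: 8.22
ee_pos: [0.46, 0.2, 0.1439]
orientation: [2.592, 1.59, -0.222]
contact_force: [0.1, 0.9, -0.4]
gripper_width: 0.163
gripper_force: 0.0
time_s: 8.6
ee_pos: [0.46, 0.1999, 0.1438]
orientation: [2.592, 1.59, -0.222]
contact_force: [-0.1, 0.9, 5.4]
gripper_width: 0.064
gripper_force: 58.9
0.0008602093556020008 0.03662544732885191 0.10564456887756761
```

View pics/m3.png

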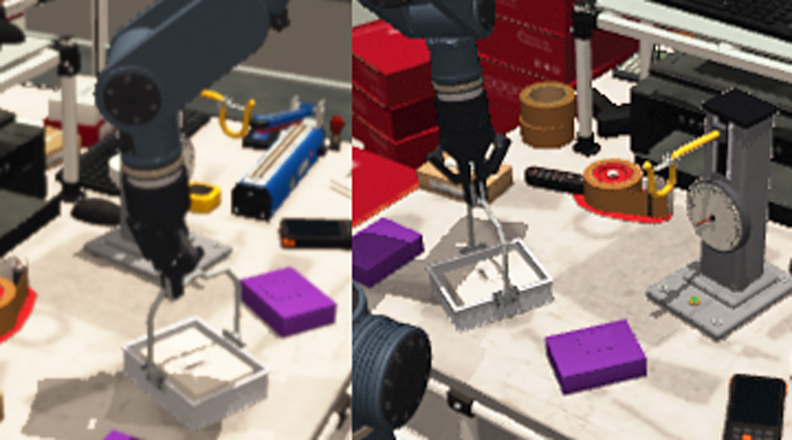

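```bash
cat >> h.py <<'E'
seat=np.array([.511,-.093,.25]);YS=-11.7
def tcp(dx,dy,dz,ph=10,d=.012,g=.0366):
    "TCP with the notch at (dx,dy,dz) in scale axes from the unloaded seat"
    R=toolR(YS,0,ph);F=Ro.from_euler('z',YS,degrees=True)
    return seat+F.apply([dx,dy+g,dz-.008])+d*R[:,2],R
E
python3 - <<'E'
from h import *
s=read_state();p=np.array(s['ee_pos']);R=Ro.from_rotvec(s['orientation']).as_matrix()
a,Ra=tcp(-.08,0,.075);print(a)
plan([(p+[0,0,.02],R,2),(p+[0,0,.163],R,5),(a,Ra,8)])
E
python3 -m creep '[[0.006,0,-0.033,0,0,0],[0.006,0,-0.033,0,0,0],[0,0,0,0,0,0],[0,0,0,0,0,0]]'
```

```text
[ 0.43966163 -0.04297794  0.30518231]
2 step mm 10.0 deg 0.0
   [-0.006, 0.0, -0.033, 0.0, 0.0, 0.0]
5 step mm 28.6 deg 0.0
   [-0.016, 0.0, -0.094, 0.0, 0.0, 0.0]
8 step mm 30.5 deg 1.9
   [-0.093, 0.038, 0.017, -0.007, -0.0, -0.042]
   [-0.094, 0.035, 0.017, -0.007, -0.0, -0.042]
   [-0.095, 0.032, 0.017, -0.007, -0.0, -0.042]
   [-0.096, 0.029, 0.018, -0.007, -0.0, -0.042]
   [-0.097, 0.025, 0.018, -0.007, -0.0, -0.042]
   [-0.097, 0.022, 0.018, -0.007, -0.0, -0.042]
   [-0.098, 0.019, 0.018, -0.007, -0.0, -0.042]
   [-0.099, 0.016, 0.018, -0.007, -0.0, -0.042]
time_s: 9.2
ee_pos: [0.462, 0.206, 0.1621]
orientation: [2.593, 1.59, -0.225]
contact_force: [-0.1, 0.0, -3.0]
gripper_width: 0.067
gripper_force: 59.1
```

```bash
python3 -m creep '[[-0.006,0,-0.03,0,0,0],[-0.01,0,-0.06,0,0,0],[-0.014,0,-0.08,0,0,0],[-0.014,0,-0.08,0,0,0],[-0.014,0,-0.08,0,0,0],[-0.014,0,-0.08,0,0,0],[-0.01,0,-0.05,0,0,0],[0,0,0,0,0,0],[0,0,0,0,0,0],[0,0,0,0,0,0]]'
python3 - <<'E'
from h import *
s=read_state();print(Ro.from_rotvec(s['orientation']).as_matrix().round(3))
import pickle
c=camera_params('wrist');w=snapshot('wrist');pickle.dump(c,open('w4.pkl','wb'));cv2.imwrite('pics/w4.png',w)
a=snapshot('side');cv2.imwrite('pics/side4.png',a);b=snapshot('scene');cv2.imwrite('pics/scene4.png',b)
cv2.imwrite('pics/m4.png',np.vstack([cv2.resize(np.hstack([a[70:290,200:400],b[60:280,180:380]]),None,fx=2,fy=2)[:,:],])[:600,:800])
plan([(tcp(-.08,0,.075)+(10,))])
E
```

```text
time_s: 10.45
ee_pos: [0.4613, 0.2056, 0.3013]
orientation: [2.593, 1.591, -0.228]
contact_force: [-0.8, 0.7, -4.5]
gripper_width: 0.063
gripper_force: 59.1
[[ 0.446  0.891 -0.079]
 [ 0.878 -0.453 -0.155]
 [-0.174 -0.    -0.985]]
10 step mm 25.0 deg 1.5
   [-0.076, 0.031, 0.012, -0.006, -0.0, -0.033]
   [-0.077, 0.029, 0.012, -0.006, -0.0, -0.033]
   [-0.078, 0.027, 0.013, -0.006, -0.0, -0.033]
   [-0.078, 0.025, 0.013, -0.006, -0.0, -0.033]
   [-0.079, 0.023, 0.013, -0.006, -0.0, -0.033]
   [-0.08, 0.02, 0.013, -0.006, -0.0, -0.033]
   [-0.08, 0.018, 0.013, -0.006, -0.0, -0.033]
   [-0.081, 0.016, 0.013, -0.006, -0.0, -0.033]
   [-0.081, 0.014, 0.013, -0.006, -0.0, -0.033]
   [-0.081, 0.012, 0.013, -0.006, -0.0, -0.033]
```

View pics/m4.png

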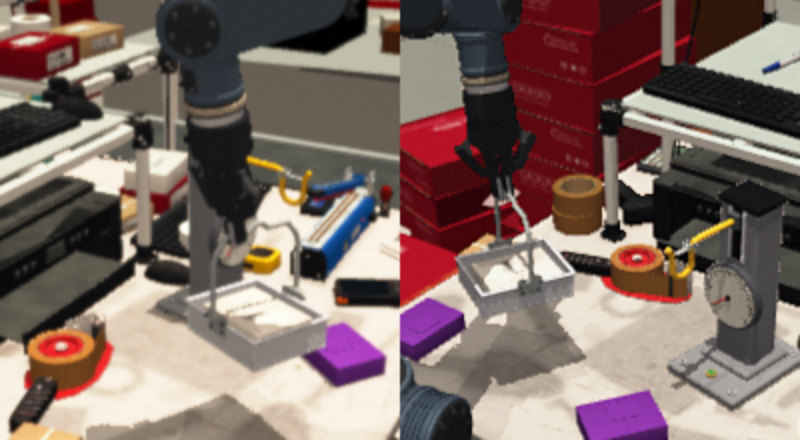

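```bash
python3 -m creep '[[-0.03,0.012,-0.02,-0.002,0,-0.013],[-0.055,0.022,0.009,-0.004,0,-0.024],[-0.077,0.029,0.012,-0.006,0,-0.033],[-0.078,0.027,0.012,-0.006,0,-0.033],[-0.078,0.025,0.013,-0.006,0,-0.033],[-0.079,0.023,0.013,-0.006,0,-0.033],[-0.08,0.02,0.013,-0.006,0,-0.033],[-0.08,0.018,0.013,-0.006,0,-0.033],[-0.081,0.016,0.013,-0.006,0,-0.033],[-0.08,0.014,0.013,-0.006,0,-0.033],[-0.055,0.01,0.009,-0.004,0,-0.024],[-0.025,0.004,0.004,-0.002,0,-0.01],[0,0,0,0,0,0],[0,0,0,0,0,0],[0,0,0,0,0,0],[0,0,0,0,0,0]]'
python3 - <<'E'
from h import *
import pickle
c=camera_params('wrist');w=snapshot('wrist');pickle.dump(c,open('w5.pkl','wb'));cv2.imwrite('pics/w5.png',w)
a=snapshot('side');cv2.imwrite('pics/side5.png',a);b=snapshot('scene');cv2.imwrite('pics/scene5.png',b)
def uv(n,X):
    c=camera_params(n);v=np.array(c['R'])@X+c['t'];return int(c['cx']+c['fx']*v[0]/v[2]),int(c['cy']+c['fy']*v[1]/v[2])
n=seat-.07*np.array([.98,-.2,0])+[0,0,.075];print(uv('side',n),uv('scene',n),uv('side',seat),uv('scene',seat),read_state()['joints'].round(2))
(x,y),(X,Y)=uv('side',n),uv('scene',n)
A=a[y-40:y+60,x-70:x+50];B=b[Y-40:Y+60,X-50:X+70]
cv2.imwrite('pics/m5.png',cv2.resize(np.hstack([A,B]),None,fx=3.3,fy=3.3,interpolation=2));print((x-70,y-40),(X-50,Y-40))
cv2.imwrite('pics/m5.png',np.vstack([cv2.resize(np.hstack([A,B]),None,fx=3.3,fy=3.3,interpolation=2),w[140:390,:].repeat(1,0)[:, :].copy()[:, :640] if False else cv2.resize(w[130:400],(792,334))])[:600])
E
```

```text
time_s: 12.6
ee_pos: [0.4416, -0.0437, 0.3132]
orientation: [2.343, 1.911, -0.202]
contact_force: [0.5, -0.4, -4.3]
gripper_width: 0.058
gripper_force: 59.0
(366, 150) (302, 182) (345, 168) (320, 195) [-0.23  0.19  1.74 -0.19  1.2   0.04]
(296, 110) (252, 142)
```

View pics/m5.png

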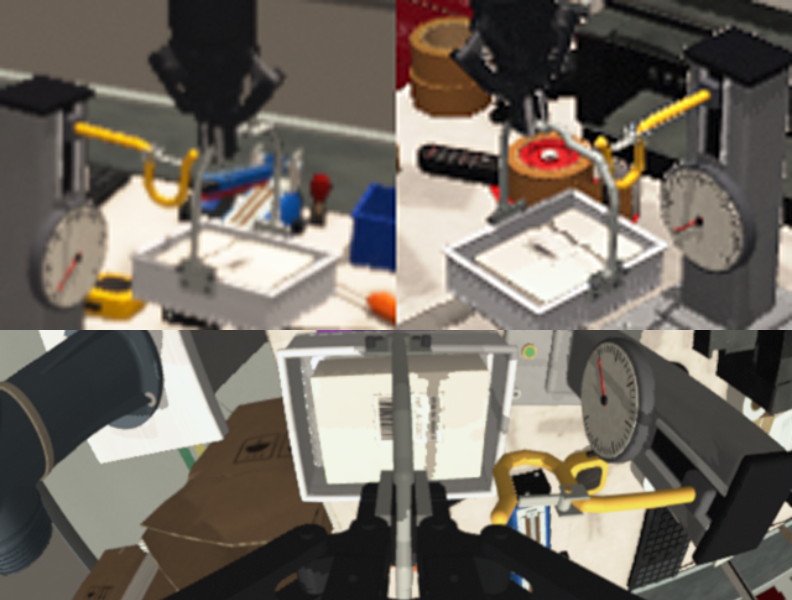

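```bash
python3 - <<'E'
from h import *
F=Ro.from_euler('z',YS,degrees=True)
A=lambda x,y:ray('side',(x/3.3+295.6,y/3.3+109.6));B=lambda x,y:ray('scene',((x-396)/3.3+251.6,y/3.3+141.6))
for n,a,b in[('++',(135,252),(570,193)),('+-',(185,222),(665,240)),('-+',(290,300),(447,250)),('--',(338,258),(545,305)),('earR-',(273,228),(607,285)),('ear+',(195,278),(500,215)),('tip',(194,155),(603,143)),('bot',(170,201),(622,185)),('bail-y corner',(272,132),(604,160)),]:
    X,e=tri(A(*a),B(*b));print(n,X,(F.inv().apply(X-seat)*1e3).round(1),e)
for yel,cam,f in [('side','side5','')]: pass
s=read_state();R=Ro.from_rotvec(s['orientation']).as_matrix()
n=s['ee_pos']-.012*R[:,2]-F.apply([0,.0366,-.008]);print('notch by kin',n,F.inv().apply(n-seat)*1e3, R.round(3).tolist())
E
```

```text
++ [ 0.5149 -0.0332  0.2114] [ -8.3  59.3 -38.6] [0.0, 0.0]
+- [ 0.5095 -0.1405  0.2031] [  8.2 -46.8 -46.9] [0.1, 0.1]
-+ [ 0.3603 -0.0069  0.2158] [-165.    53.8  -34.2] [8.7, 8.7]
-- [ 0.3511 -0.1192  0.2116] [-151.3  -58.1  -38.4] [6.3, 6.3]
earR- [ 0.4174 -0.1418  0.212 ] [-81.8 -66.8 -38. ] [3.0, 3.0]
ear+ [ 0.4442 -0.0051  0.2131] [-83.2  72.5 -36.9] [1.6, 1.6]
tip [ 0.4845 -0.0892  0.2962] [-26.7  -1.7  46.2] [2.2, 2.2]
bot [ 0.5081 -0.0941  0.2435] [-2.6 -1.7 -6.5] [1.5, 1.5]
bail-y corner [ 0.4257 -0.1285  0.3189] [-76.3 -52.1  68.9] [5.1, 5.1]
notch by kin [ 0.43451408 -0.07774116  0.33299799] [-77.99105596  -0.5685728   82.99798532] [[0.199, 0.98, -0.032], [0.965, -0.201, -0.17], [-0.173, 0.002, -0.985]]
```

```bash
python3 -m creep '[[0,0.015,0,0,0,0],[0,0.03,0,0,0,0],[0,0.04,0,0,0,0],[0,0.045,0,0,0,0],[0,0.045,0,0,0,0],[0,0.04,0,0,0,0],[-0.003,0.03,0,0,0,0],[0,0.013,0,0,0,0],[0,0,0,0,0,0],[0,0,0,0,0,0],[0,0,0,0,0,0],[0,0,0,0,0,0]]'
python3 - <<'E'
from h import *
import pickle
c=camera_params('wrist');w=snapshot('wrist');pickle.dump(c,open('w6.pkl','wb'));cv2.imwrite('pics/w6.png',w)
a=snapshot('side');cv2.imwrite('pics/side6.png',a);b=snapshot('scene');cv2.imwrite('pics/scene6.png',b)
A=a[110:190,300:400];B=b[140:220,270:370]
cv2.imwrite('pics/m6.png',np.vstack([cv2.resize(np.hstack([A,B]),None,fx=4,fy=4,interpolation=2),cv2.resize(w[240:400,260:580],(800,280))]) if False else np.vstack([cv2.resize(np.hstack([A,B]),None,fx=4,fy=4,interpolation=2),cv2.resize(w[260:370,270:590],(800,275))]))
F=Ro.from_euler('z',YS,degrees=True);s=read_state();R=Ro.from_rotvec(s['orientation']).as_matrix()
n=s['ee_pos']-.012*R[:,2]-F.apply([0,.0366,-.008]);print('notch by kin',n,F.inv().apply(n-seat)*1e3)
E
```

```text
time_s: 14.25
ee_pos: [0.517, -0.0606, 0.3137]
orientation: [2.343, 1.91, -0.202]
contact_force: [0.4, -0.7, -3.5]
gripper_width: 0.064
gripper_force: 59.0
notch by kin [ 0.51008619 -0.09439631  0.33342769] [-0.61167235 -1.55260388 83.42769278]
```

View pics/m6.png

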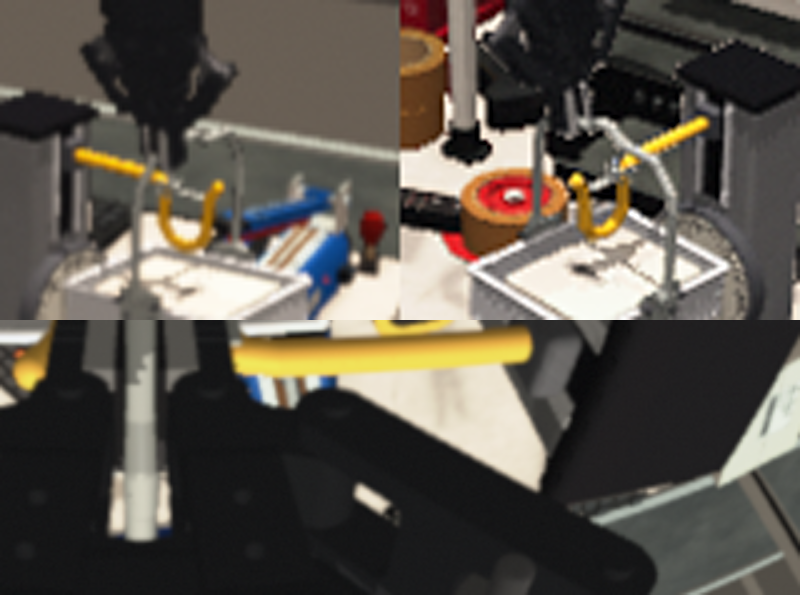

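```bash
python3 -m creep '[[0.003,0,0.018,0,0,0],[0.005,0,0.027,0,0,0],[0.005,0,0.027,0,0,0],[0.005,0,0.027,0,0,0],[0.005,0,0.02,0,0,0],[0,0,0,0,0,0],[0,0,0,0,0,0]]'
python3 -m creep '[[0.003,0,0.017,0,0,0],[0.003,0,0.017,0,0,0],[0.003,0,0.017,0,0,0],[0,0,0,0,0,0],[0,0,0,0,0,0]]'
python3 -m creep '[[0.003,0,0.017,0,0,0],[0.003,0,0.017,0,0,0],[0.003,0,0.017,0,0,0],[0,0,0,0,0,0],[0,0,0,0,0,0]]'
```

```text
time_s: 15.28
ee_pos: [0.5176, -0.0602, 0.2774]
orientation: [2.343, 1.909, -0.201]
contact_force: [0.5, -0.6, -4.8]
gripper_width: 0.064
gripper_force: 58.9
time_s: 15.9
ee_pos: [0.5175, -0.0601, 0.2618]
orientation: [2.343, 1.91, -0.202]
contact_force: [1.2, -1.0, -2.2]
gripper_width: 0.064
gripper_force: 59.2
time_s: 16.52
ee_pos: [0.5169, -0.0599, 0.2459]
orientation: [2.344, 1.91, -0.203]
contact_force: [-0.8, 0.4, -0.8]
gripper_width: 0.063
gripper_force: 59.2
```

```bash
cat >> h.py <<'E'
def hookbot(sd,sc):
    out=[]
    for im,(x0,x1,y0,y1) in((sd,(325,375,130,215)),(sc,(300,345,155,240))):
        m=cv2.inRange(cv2.cvtColor(im[y0:y1,x0:x1],cv2.COLOR_BGR2HSV),(15,130,90),(32,255,255))
        n,l,st,_=cv2.connectedComponentsWithStats(m);k=1+int(np.argmax(st[1:,4]))
        ys,xs=np.nonzero(l==k);b=ys>=ys.max()-1;out.append((xs[b].mean()+x0,ys.max()+y0,int((l==k).sum())))
    r=tri(ray('side',out[0]),ray('scene',out[1]));return out,r
E
python3 - <<'E'
from h import *
for k in ('0','5','6'): print(k,hookbot(cv2.imread(f'pics/side{k}.png'),cv2.imread(f'pics/scene{k}.png')))
a=snapshot('side');b=snapshot('scene');cv2.imwrite('pics/side7.png',a);cv2.imwrite('pics/scene7.png',b);print(hookbot(a,b))
f=[read_state()['contact_force'][2]];print(f)
E
```

```text
0 ([(np.float64(330.6842105263158), np.int64(206), 154), (np.float64(318.6666666666667), np.int64(200), 119)], (array([ 0.5553, -0.0417,  0.1602]), [31.6, 31.6]))
5 ([(np.float64(330.6842105263158), np.int64(206), 112), (np.float64(326.57142857142856), np.int64(181), 78)], (array([ 0.5722, -0.042 ,  0.1883]), [63.8, 63.8]))
6 ([(np.float64(330.6842105263158), np.int64(206), 113), (np.float64(318.6666666666667), np.int64(199), 107)], (array([ 0.5557, -0.0407,  0.1619]), [33.0, 33.0]))
([(np.float64(347.6923076923077), np.int64(176), 77), (np.float64(318.5), np.int64(204), 95)], (array([ 0.5037, -0.0925,  0.2248]), [0.1, 0.1]))
[np.float64(-1.084861724726078)]
```

```bash
for i in 1; do python3 -m creep '[[0.003,0,0.017,0,0,0],[0.003,0,0.017,0,0,0],[0,0,0,0,0,0],[0,0,0,0,0,0]]' | egrep 'ee_pos|contact'
python3 -m creep '[[0.003,0,0.017,0,0,0],[0,0,0,0,0,0],[0,0,0,0,0,0]]'| egrep 'ee_pos|contact'; done
python3 - <<'E'
from h import *
def hb(): 
    a=snapshot('side');a[195:]=0;return hookbot(a,snapshot('scene'))
print(hb())
E
```

```text
ee_pos: [0.517, -0.0599, 0.2353]
contact_force: [-2.4, -0.3, -4.6]
ee_pos: [0.5179, -0.0601, 0.2306]
contact_force: [0.6, 0.1, -4.4]
([(np.float64(348.0), np.int64(172), 43), (np.float64(327.3333333333333), np.int64(181), 77)], (array([ 0.522 , -0.0954,  0.2631]), [31.0, 31.0]))
```

```bash
python3 -m creep '[[0.003,0,0.017,0,0,0],[0.003,0,0.017,0,0,0],[0,0,0,0,0,0],[0,0,0,0,0,0],[0,0,0,0,0,0]]' | egrep 'ee_pos|contact'
python3 -m creep '[[0.003,0,0.015,0,0,0],[0,0,0,0,0,0],[0,0,0,0,0,0],[0,0,0,0,0,0]]'| egrep 'ee_pos|contact'
cat >> h.py <<'E'
def force(k=8):
    f=[]
    for i in range(k): snapshot('wrist');f.append(read_state()['contact_force'])
    return np.mean(f,0).round(2),np.std(f,0).round(2)
E
python3 - <<'E'
from h import *
print(force(),read_state()['torque'])
E
```

```text
ee_pos: [0.5179, -0.0602, 0.2205]
contact_force: [1.3, -0.3, -1.6]
ee_pos: [0.5178, -0.0601, 0.2158]
contact_force: [2.0, -1.0, -0.8]
(array([ 1.98, -1.17, -0.61]), array([0.59, 0.48, 0.47])) [-0.08727605 -0.35657971  0.1533054 ]
```

```bash
python3 -m creep '[[0,0.005,0,0,0,0],[0,0.005,0,0,0,0],[0,0,0,0,0,0],[0,0,0,0,0,0],[0,0,0,0,0,0]]'| egrep 'ee_pos|contact'
python3 - <<'E'
from h import *
print(force(),read_state()['torque'])
a=snapshot('side');b=snapshot('scene');cv2.imwrite('pics/side8.png',a);cv2.imwrite('pics/scene8.png',b);a[195:]=0
print(hookbot(a,b))
E
```

```text
ee_pos: [0.5194, -0.0602, 0.2153]
contact_force: [-3.9, 0.8, -1.4]
(array([-3.49,  0.97, -0.81]), array([0.38, 0.32, 0.22])) [ 0.30449617  0.57018476 -0.26356173]
([(np.float64(347.5), np.int64(176), 45), (np.float64(326.6666666666667), np.int64(186), 78)], (array([ 0.5218, -0.0943,  0.2479]), [28.9, 28.9]))
```

```bash
python3 -m creep '[[0.002,-0.006,0.009,0,0,0],[0,0,0,0,0,0],[0,0,0,0,0,0],[0,0,0,0,0,0]]'| egrep 'ee_pos|contact'
python3 - <<'E'
from h import *
print(force(),read_state()['torque'])
E
```

```text
ee_pos: [0.52, -0.0604, 0.2133]
contact_force: [0.1, -1.1, -0.3]
(array([ 1.06, -0.36, -0.44]), array([0.48, 0.5 , 0.26])) [ 0.00397028 -0.22239207  0.10018735]
```

```bash
python3 -m creep '[[0.001,-0.002,0.006,0,0,0],[0,0,0,0,0,0],[0,0,0,0,0,0],[0,0,0,0,0,0]]'| egrep 'ee_pos|contact'
python3 - <<'E'
from h import *
print(force(16))
b=snapshot('scene');cv2.imwrite('pics/scene9.png',b);a=snapshot('side');cv2.imwrite('pics/side9.png',a)
# hook tip & latch: expected pixels of latch points (x -12..10, z 35) at sink 0 and now
F=Ro.from_euler('z',YS,degrees=True)
def uv(n,X):
    c=camera_params(n);v=np.array(c['R'])@X+c['t'];return int(round(c['cx']+c['fx']*v[0]/v[2])),int(round(c['cy']+c['fy']*v[1]/v[2]))
for n,im0,im in(('scene',cv2.imread('pics/scene0.png'),b),('side',cv2.imread('pics/side0.png'),a)):
    for nm,I,sk in(('before',im0,0),('now',im,-.0195)):
        print(n,nm)
        for z in range(44,20,-3):
            print(z,[' '.join('%3d'%v for v in I[uv(n,seat+F.apply([x/1e3,0,z/1e3+sk]))[::-1]]) for x in(-20,-15,-10,-5,0,5,10,15)])
E
```

```text
ee_pos: [0.5185, -0.06, 0.2112]
contact_force: [2.4, -0.7, -0.5]
(array([ 2.7 , -0.86,  0.1 ]), array([0.52, 0.65, 0.53]))
scene before
44 [' 84 183 233', ' 86  90  95', '  0   0   0', ' 64  70  69', ' 61  67  66', '131 141 147', '226 233 232', '107 121 127']
41 [' 20 114 167', '163 175 184', '113 120 123', ' 85  93 100', '122 130 131', '139 151 158', '189 197 199', '161 179 187']
38 [' 17  97 144', '163 175 184', '209 219 221', '200 214 221', '211 222 227', '194 206 211', '189 197 199', '141 145 144']
35 [' 21  97 140', '106 126 142', '131 136 134', '224 237 240', '211 222 227', '225 236 239', '178 187 190', '118 127 128']
32 [' 20 102 149', '  7  39  63', '  0   0   0', '102 111 119', '160 169 172', '104 115 124', '109 115 122', ' 77 104 120']
29 [' 19 113 165', ' 34  76 104', '  0   0   0', '  2   0   0', ' 36  38  46', '  2   0   0', '  1   0   0', ' 77 104 120']
26 [' 18 106 153', ' 75 137 172', ' 67  74  82', ' 28  29  32', '  7   1   4', '  9   9   8', ' 11   3   0', ' 25  85 118']
23 [' 27 112 161', ' 77 137 172', '127 145 161', ' 73  78  84', '  9   6   3', '  9   9   8', ' 
[... 2334 characters left out ...]
 35', ' 58  60  63', '110 119 121', ' 41  44  44', ' 24  23  23', ' 23  22  22']
35 [' 24  22  23', ' 24  22  23', ' 26  25  26', ' 73  79  82', '110 119 121', ' 62  66  67', ' 31  30  30', ' 22  21  21']
32 [' 23  23  23', ' 24  22  23', ' 23  21  22', ' 83  90  98', '142 154 159', ' 81  88  90', ' 27  25  26', ' 23  21  21']
29 [' 24  31  38', ' 23  22  22', ' 24  21  22', ' 76  84  93', '154 173 187', ' 96 107 117', ' 26  25  25', ' 23  22  23']
26 [' 22  50  68', ' 23  21  22', ' 24  21  23', ' 42  44  48', '171 191 208', '125 139 153', ' 26  25  25', ' 26  25  25']
23 [' 17  73 107', ' 21  24  29', ' 21  20  21', ' 42  44  48', '100 111 124', '103 112 125', ' 26  25  26', ' 24  23  23']
```

```bash
python3 -m creep '[[0,0.004,0,0,0,0],[0,0,0,0,0,0],[0,0,0,0,0,0],[0,0,0,0,0,0]]'| egrep 'ee_pos|contact'
python3 - <<'E'
from h import *
print(force(16),read_state()['torque'])
E
```

```text
ee_pos: [0.5185, -0.06, 0.2108]
contact_force: [0.3, -0.7, 0.3]
(array([-1.86, -0.04,  0.39]), array([0.76, 0.59, 0.43])) [ 0.07296743  0.38366665 -0.1866649 ]
```

```bash
python3 -m creep '[[0,-0.0015,-0.002,0,0,0],[0,0,0,0,0,0],[0,0,0,0,0,0],[0,0,0,0,0,0],[0,0,0,0,0,0],[0,0,0,0,0,0]]'| egrep 'ee_pos|contact'
python3 - <<'E'
from h import *
print(force(10));print(force(10),read_state()['torque'],read_state()['time_s'])
E
```

```text
ee_pos: [0.5189, -0.0601, 0.2117]
contact_force: [-1.9, -0.5, 0.3]
(array([-2.44, -0.63, -0.15]), array([0.49, 0.66, 0.41]))
(array([-2.32, -0.66,  0.01]), array([0.43, 0.45, 0.25])) [-0.08467533  0.27965583 -0.13024789] 25.6
```

```bash
python3 -m creep '[[-0.001,-0.003,0,0,0,0],[0,0,0,0,0,0],[0,0,0,0,0,0],[0,0,0,0,0,0],[0,0,0,0,0,0],[0,0,0,0,0,0]]'| egrep 'ee_pos|contact'
python3 - <<'E'
from h import *
print(force(10));print(force(10),read_state()['torque'],read_state()['time_s'])
E
```

```text
ee_pos: [0.5186, -0.0601, 0.2118]
contact_force: [1.4, 0.2, 0.9]
(array([2.32, 0.68, 0.02]), array([0.54, 0.6 , 0.53]))
(array([2.94, 0.87, 0.06]), array([0.66, 0.54, 0.63])) [ 0.21821461 -0.51997298  0.17078258] 27.35
```

```bash
python3 -m creep '[[0,0.0017,0,0,0,0],[0,0,0,0,0,0],[0,0,0,0,0,0],[0,0,0,0,0,0],[0,0,0,0,0,0],[0,0,0,0,0,0]]'| egrep 'ee_pos|contact'
python3 - <<'E'
from h import *
print(force(10));print(force(10),read_state()['torque'],read_state()['time_s'])
E
```

```text
ee_pos: [0.5182, -0.0601, 0.2116]
contact_force: [1.9, 1.2, -0.5]
(array([ 1.3 ,  0.96, -0.  ]), array([0.43, 0.19, 0.51]))
(array([0.88, 1.26, 0.12]), array([0.48, 0.43, 0.48])) [ 0.21372508 -0.06629438 -0.02316291] 29.1
```

```bash
python3 -m creep '[[0,0,0,0,0,0],[0,0,0,0,0,0],[0,0,0,0,0,0],[0,0,0,0,0,0],[0,0,0,0,0,0],[0,0,0,0,0,0]]' 0.2
python3 - <<'E'
from h import *
print(force(6))
b=snapshot('scene');cv2.imwrite('pics/scene10.png',b);a=snapshot('side');cv2.imwrite('pics/side10.png',a)
b0=cv2.imread('pics/scene9.png')
for q in (b0,b): 
    a2=q.copy();print(hookbot(a*0+a if 0 else a,q)[0][1])
d=cv2.absdiff(b0,b).max(2);ys,xs=np.nonzero(d>60);print(len(xs))
E
```

```text
time_s: 29.85
ee_pos: [0.5185, -0.0602, 0.2117]
orientation: [2.343, 1.91, -0.202]
contact_force: [1.0, -0.5, 0.3]
gripper_width: 0.204
gripper_force: 0.0
(array([-0.27, -0.1 ,  0.19]), array([0.64, 0.44, 0.55]))
(np.float64(327.9), np.int64(186), 80)
(np.float64(326.6666666666667), np.int64(187), 77)
224
```

Released with hardly any change in the force. Next I'll back out slowly along the tool axis, with the fingers a bit wider.

```bash
python3 -m creep '[[0,0,0,0,0,0],[0,0,0,0,0,0],[0,0,0,0,0,0],[0,0,-0.02,0,0,0],[0,0,-0.04,0,0,0],[0,0,-0.06,0,0,0],[0,0,-0.08,0,0,0],[0,0,-0.1,0,0,0],[0,0,-0.1,0,0,0],[0,0,-0.08,0,0,0],[0.08,0,-0.04,0,0,0],[0.12,0,0,0,0,0],[0.12,0,0,0,0,0],[0.08,0,0,0,0,0],[0,0,0,0,0,0],[0,0,0,0,0,0],[0,0,0,0,0,0],[0,0,0,0,0,0]]' 0.3
python3 - <<'E'
from h import *
import time
F=Ro.from_euler('z',YS,degrees=True)
a=snapshot('side');b=snapshot('scene');cv2.imwrite('pics/scene11.png',b);cv2.imwrite('pics/side11.png',a)
for i in range(6): a2=snapshot('side')
b2=snapshot('scene')
print('still: changed px',[(cv2.absdiff(p,q).max(2)>40).sum() for p,q in((a[100:300,250:420],a2[100:300,250:420]),(b[120:320,220:400],b2[120:320,220:400]))])
a3=a.copy();a3[195:]=0;print(hookbot(a3,b))
# tip
def uv(n,X):
    c=camera_params(n);v=np.array(c['R'])@X+c['t'];return int(round(c['cx']+c['fx']*v[0]/v[2])),int(round(c['cy']+c['fy']*v[1]/v[2]))
for z in range(44,-8,-4):
    print(z,[' '.join('%3d'%v for v in b[uv('scene',seat+F.apply([x/1e3,0,z/1e3-.0195]))[::-1]]) for x in(-20,-15,-10,-5,0,5,10,15)])
E
```

```text
time_s: 32.5
ee_pos: [0.5474, 0.0813, 0.3449]
orientation: [2.345, 1.908, -0.202]
contact_force: [-0.2, -0.3, -0.7]
gripper_width: 0.301
gripper_force: 0.0
still: changed px [np.int64(8), np.int64(23)]
([(np.float64(337.5), np.int64(161), 65), (np.float64(326.6666666666667), np.int64(187), 77)], (array([ 0.5416, -0.0961,  0.2665]), [0.6, 0.6]))
44 [' 54 160 218', '  0   0   0', '121 129 141', ' 22  22  25', ' 81  90  95', ' 90  99 105', '146 153 152', '115 139 149']
40 [' 15  97 144', '178 198 210', '165 173 177', '114 121 126', '187 199 207', '135 145 150', '159 167 169', '175 201 211']
36 [' 15  88 131', ' 14 106 159', '198 208 209', '168 178 181', '195 205 207', '203 216 218', '132 139 141', '130 133 135']
32 [' 17  94 136', ' 15  98 144', ' 82  99 109', ' 84  91  99', '103 109 116', '173 183 189', ' 34  35  38', ' 95 102 106']
28 [' 19 107 157', ' 18 106 158', ' 89 101 115', '100 108 118', '104 113 127', '109 119 132', ' 86  91 104', ' 54  85 100']
24 [' 22 114 164', ' 21 112 164', ' 77  87  97', ' 95 103 113', '105 114 126', '107 116 129', '168 177 198', ' 84 122 156']
20 [' 28 
[... 155 characters left out ...]
71  96', ' 78  86  99', ' 82  93 107', '122 130 153', '113 118 135', ' 50  95 131']
12 [' 24 108 156', ' 22 113 165', ' 82 102 125', '101 113 123', ' 51  75 102', '106 116 139', '122 133 149', ' 50  99 142']
8 [' 22  96 142', ' 23 115 167', ' 80  91  97', '106 106 103', '113 127 140', ' 51  76 111', ' 56  79 110', ' 49 117 160']
4 [' 18  67  96', ' 20 107 157', ' 57  86 107', ' 81 103 123', '179 184 184', '178 187 191', ' 41  95 131', ' 25 120 173']
0 [' 22  35  43', ' 18  86 127', ' 21 111 163', ' 34 150 211', '124 134 137', '175 179 177', '151 193 213', ' 26 152 213']
-4 [' 23  18  17', ' 18  71 104', ' 20  97 140', ' 36 180 244', ' 42 131 185', ' 90 111 129', '221 223 223', ' 65 157 209']
```

```bash
python3 -m creep '[[0,0,0,0,0,0],[0,0,0,0,0,0],[0,0,0,0,0,0],[0,0,0,0,0,0],[0,0,0,0,0,0],[0,0,0,0,0,0],[0,0,0,0,0,0],[0,0,0,0,0,0],[0,0,0,0,0,0],[0,0,0,0,0,0],[0,0,0,0,0,0],[0,0,0,0,0,0]]' | head -1
python3 - <<'E'
from h import *
a=snapshot('side');b=snapshot('scene')
for i in range(5): snapshot('side')
a2=snapshot('side');b2=snapshot('scene')
f=lambda p,q:int((cv2.absdiff(p,q).max(2)>40).sum())
print(f(a[100:300,250:420],a2[100:300,250:420]),f(b[120:320,220:400],b2[120:320,220:400]),f(b[120:320,220:400],cv2.imread('pics/scene11.png')[120:320,220:400]))
# bright rim outline corners in both views
for n,im in(('side',a2),('scene',b2)):
    m=cv2.inRange(cv2.cvtColor(im,cv2.COLOR_BGR2HSV),(0,0,190),(179,40,255))
    F=Ro.from_euler('z',YS,degrees=True);c=camera_params(n)
    q=[]
    for sx,sy in((1,1),(1,-1),(-1,-1),(-1,1)):
        v=np.array(c['R'])@(seat+F.apply([sx*.075,sy*.06,-.0195-.121]))+c['t'];q.append((c['cx']+c['fx']*v[0]/v[2],c['cy']+c['fy']*v[1]/v[2]))
    q=np.float32(q);g=cv2.cornerSubPix(cv2.cvtColor(im,cv2.COLOR_BGR2GRAY),q.reshape(-1,1,2).copy(),(4,4),(-1,-1),(3,30,.01)).reshape(-1,2)
    print(n,q.round(1).tolist(),g.round(1).tolist());np.save(n+'g.npy',g)
gs,gc=np.load('sideg.npy'),np.load('sceneg.npy')
for k in range(4): print(tri(ray('side',gs[k]),ray('scene',gc[k])))
E
```

```text
time_s: 34.45
0 0 25
side [[314.79998779296875, 208.10000610351562], [336.6000061035156, 196.10000610351562], [373.79998779296875, 208.60000610351562], [352.8999938964844, 222.0]] [[313.29998779296875, 208.3000030517578], [336.3999938964844, 196.3000030517578], [374.29998779296875, 209.0], [353.3999938964844, 222.3000030517578]]
scene [[323.1000061035156, 216.89999389648438], [350.5, 232.60000610351562], [315.8999938964844, 253.6999969482422], [288.6000061035156, 236.10000610351562]] [[323.0, 216.8000030517578], [351.20001220703125, 232.3000030517578], [316.1000061035156, 253.5], [289.3999938964844, 235.1999969482422]]
(array([ 0.6001, -0.0471,  0.1082]), [0.9, 0.9])
(array([ 0.5742, -0.168 ,  0.109 ]), [1.0, 1.0])
(array([ 0.4247, -0.1368,  0.1094]), [1.3, 1.3])
(array([ 0.4503, -0.0202,  0.1101]), [2.5, 2.5])
```

The rim corners all lie at 108–110 mm, so the tray hangs level, still and at the expected height.

```bash
python3 -c "
from bench import workorder;print(workorder.close_job())"
```

```text
the job is handed in; nothing more can be done
None
```

The job is handed in at about 35 s of the 69 s: by my measurements the tray hangs level and still on the hook, the latch reads shut above it in the camera pixels, and the gripper is clear. I viewed 12 pictures, over the limit of 10.

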